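# Lock the second shelf bracket into its slotted upright

## Task

Take the loose shelf bracket from its grey stand, hook it into the two slots of the free steel upright and press it down slowly and gently until it is fully home and the spring catch has locked it, like the bracket on the other upright. Feel for the bottom instead of forcing it, leave the bottle, tub and pan alone, and let go at the end.

Things in the scene. Friction and masses are not known exactly. Their poses are not given: they have to be found in the camera images.
- bracket: loose bare-metal shelf bracket standing in the grey stand. Sizes in mm in its frame. Origin: bottom of rear edge, mid-thickness; z up, x out of the rear edge where the hooks are (towards the upright once mounted). Web 12 thick (y -6 to 6), x -95 to 0, z 0 to 105; arm x -166 to -94, z 75 to 105, with a 10 high stop on its front end; brace below. 0.3 to 0.5 kg, centre of mass near x -70, z 65
- grip (a point): a good place to grip the bracket's web across its y from above: bracket x -50, y 0, z 89, that is 16 below its top edge (flat top, 105 high)
- hook (a point): on the bracket's rear edge under the lower hook's tongue: bracket x 0, y 0, z 42. Each of two hooks, 51 apart in z: tongue 6 wide (y), 10 high, reaching x 10.5; lip 5 thick (x 5.5 to 10.5) hanging 27 below it. Tongues z 42-52 and 93-103. Below them the rear edge has a notch z 5 to 18, 8 deep, over a ramped tooth 5 high at the very bottom
- upright: the free slotted upright, fixed on the counter: stainless channel 50 wide, 219 high, open at the back. Origin: on the counter in the plane of its front face, mid-width; z up, front faces -x. Steel on steel is slippery (friction about 0.2). Once hooked, press the bracket near the upright (within 30 mm of it) so that it does not tilt; pushing it with over 40 N is forcing
- slot (a point): centre of the bottom edge of the lower slot: upright x 0, y 0, z 111. Front sheet 4 thick (x 0 to 4), two slots 10 wide (y), z 111-154 and 162-205. The hooks enter level, x axes parallel, with the bracket's underside at upright z 96 to 102 (99 is mid); then it goes straight down, lips behind the sheet once below 96. Home: underside at z 70 to 84, rear edge 0 to 1.5 from the face
- catch (a joint): travel in m of the spring catch, a dark nose (ramp above, flat below) 6 mm out of the front face: 0 = out, grows as pushed in. Catch and stop ledge sit on one trim block whose height (14 mm span) differs each time unseen. Met 7 to 10 mm above home; passing takes 8 to 18 N down and 3 to 4 mm of travel; it snaps into the notch 1 to 2 mm above home, then the ledge stops hard
- rack: the grey plastic stand, fixed: plate 130 x 80 x 6, two cheeks 95 long and 36 high with a 14 wide gap in which the bracket stands on the plate. Origin: underside centre, x along the gap; bracket origin at x 47, y 0, z 6
- upright_done: the other upright, the same, fixed, with a bracket already locked in (166 mm long along its -x, top 182, stop 192 high); same origin and axes
- sauce: amber glass sauce bottle, 56 diameter, 170 high, loose; origin underside centre
- canister: lilac plastic open tub 100 x 120, 130 high, loose; origin underside centre
- pan: steel pot 160 diameter, 70 high, loose; origin underside centre
Things that resemble listed ones, but are neither listed nor needed, are in the scene too. What is meant by the bracket is not purple, and is the smaller of those in its own colour.

How it is judged:
By the outcome, as a careful person would: the job done as asked, in the order asked, and still so for the second after the job is handed in, with the robot touching nothing.
It also fails if it takes over 58 s, if anything falls off the work surface, if the arm or the gripper's body presses on something with over 40 N, if the wrist force passes 120 N, or if a joint passes its speed limit or range.

## Robot

A 6-joint arm with a two-finger parallel gripper is mounted at the origin on the work surface. World frame = base frame: x ahead of the robot, y to its left, z up, the work surface at z = 0. Lengths are in m, angles in rad, forces in N, time in s.
With the tool pointing down it reaches from about 0.35 to 0.975 m from the base axis. Payload 4.9 kg.
Tool frame: the origin (TCP) lies on the mounting face of the last link; the fingertips stand 173 mm ahead of it and the grasp point (between the pads) lies 155 mm ahead of it (tcp_to_grasp is the distance from the TCP to the grasp point, in m); z points along the fingers, y is the line along which they close (so a half turn about z gives the same grasp; the last joint's range is limited). The gripper opens to 85 mm and grips with 20 to 120 N. Pads are 22 mm wide; open, the fingers measure 114 mm over their backs; the gripper's body (76 mm by 85 mm) begins 54 mm behind the grasp point. The pads swing forward as they close: fully open they stand 13 mm farther back than shut.
Start: joints at [-1.349, 0.053, 1.613, -0, 1.476, -0.119], TCP at [0.209, -0.589, 0.405] pointing down, gripper open.
Joint ranges: [-3.01, 3.01], [-1.01, 2.22], [0.06, 2.58], [-1.02, 4.17], [0.09, 2.62], [-3.14, 3.14]. Speed limits (rad/s): [2.57, 2.57, 3.14, 3.14, 3.14, 3.14].

## Interface

Orientations are given as a rotation vector (axis times angle).
In Python, from station import get_obs, get_image, calibration, finish_job, tcp_to_grasp gives the robot as it stands. The module is installed in compiled form; this text tells all that it offers.
- The arm moves only by the tool arm_command, never from a script. Its argument "plan" is a list that holds one entry, the list of rows, each a list of 6 numbers: the shift along the tool's x, y, z in cm, then the turn, a rotation vector about the tool's x, y, z in rad. A call has 1 to 12 rows; each row is the pose to reach, as a shift and turn from the pose commanded when the call began, along the tool's axes at that moment; what a row does not reach only later rows make up. A row lasts 1/12 s, in which the tool goes at most 41.7 mm and 7.16 degrees, less where a joint would pass 70% of its speed; a pose out of reach is approached as far as the arm can. A call with a gripper value outside its range is refused whole. "gripper" is the closure, from -1 (fully open) to 1 (shut), set as the call begins (left out, the last holds). The fingers move at their own pace and stop on an object; "force" is the grip in N (left out, the last holds). Time passes only in rows, so rows that repeat a pose let the fingers close. It gives the time, the measured TCP pose, the force, the opening and the grip force at its end, in the units of the state.
- get_obs(): the state, without advancing time (a new reading comes with each control period).
- get_image(name): name is "scene" or "top"; returns (picture, depth): 480x640x3 uint8, blue, green, red; 480x640 float32, m along the optical axis (not along the pixel's ray), 0 where there is no reading.
- calibration(name): a dict with "fx", "fy", "cx", "cy" (pixels), "dist" ([k1, k2, p1, p2, k3] as OpenCV has them; the pictures are not rectified), "pose" (4x4, takes a point from camera to world coordinates). Camera axes: x right, y up, looking along -z (the intrinsics and any distortion apply to the point x, -y, -z); pixel columns grow to the right and rows downward; lengths in m; the calibration is good to about 2 mm. A picture is of the moment at which its call begins. calibration takes no time and is no camera call.
- finish_job(): hands the job in; it is judged then, once.
The state is a dict: "t": time; "q": joint angles; "dq": joint speeds; "effort": joint torques, N m; "tool_pos": TCP position; "tool_rot": TCP orientation; "contact_force": force on the tool from outside, world axes, zero at the start; "wrist_torque": the same for the moment, N m; "opening": finger opening in m; "grip_force": force on a finger pad.
Only numpy, scipy, OpenCV 4.12 (cv2) and the standard library are available. Lean on these libraries where they do the work, as an engineer would, in place of code of your own. Each camera call takes 0.05 s, during which the arm holds its last target. There are 200 camera calls.

## Working session

There is one attempt and no reset: what is moved stays moved. The work goes in short steps, Python scripts to look and compute and a tool call to move; the robot and the scene stay as the last step left them, time stands still between calls to the robot, and variables do not carry over. Pictures are saved under pics/ and viewed, at most 10 in all, crops included, and the job is handed in when it is done.

Besides the shell and the picture viewer there is one more tool, called after "Request:" as a command line: name --argument value ..., lists and objects as JSON in quotes. arm_command: Moves the arm, as the interface text tells. Its arguments: {"type":"object","properties":{"plan":{"type":"array"},"gripper":{"type":"number"},"force":{"type":"number"}},"required":["plan"]}

```bash
mkdir -p pics
python3 - <<'E'
from station import *
import cv2,numpy as np
print(get_obs(),tcp_to_grasp)
for n in("scene","top"):
    im,d=get_image(n); cv2.imwrite(f"pics/{n}0.png",im); np.save(f"{n}0.npy",d); c=calibration(n); print(n,c)
E
```

```text
{'t': 0.0, 'q': array([-1.34901401e+00,  5.33786478e-02,  1.61432172e+00,  1.58981470e-05,
        1.47600563e+00, -1.18996147e-01]), 'dq': array([0.00142349, 0.0010051 , 0.00102283, 0.00135368, 0.001163  ,
       0.00049469]), 'effort': array([-9.83018595e-05, -3.93685305e+01, -3.70175064e+01, -2.67495977e-05,
        7.05239800e-03,  3.13711084e-06]), 'tool_pos': array([ 0.20883191, -0.58878985,  0.40343257]), 'tool_rot': array([-3.09401836e+00, -5.32346788e-01,  1.45608182e-04]), 'contact_force': array([ 0.35327094, -0.20420309,  0.01841614]), 'wrist_torque': array([0.01207818, 0.01354703, 0.00779275]), 'grip_force': 0.0, 'opening': 0.08540262245995957} 0.1547
scene {'fx': 437.8277900972295, 'fy': 437.8277900972295, 'cx': 318.7526840501433, 'cy': 230.46044673118635, 'dist': array([0.02273981, 0.        , 0.        , 0.        , 0.        ]), 'pose': array([[ 0.34241835, -0.6537386 ,  0.67481517,  1.1498818 ],
       [ 0.93938506,  0.25157276, -0.23295247, -0.3939534 ],
       [-0.01747509,  0.71367849,  0.7002554 ,  0.7776948 ],
       [ 0.        ,  0.        ,  0.        ,  1.        ]])}
top {'fx': 541.4170459138794, 'fy': 541.4170459138794, 'cx': 319.6192017385271, 'cy': 239.24274607117277, 'dist': array([-0.00673691,  0.        ,  0.        ,  0.        ,  0.        ]), 'pose': array([[ 2.84483980e-02,  9.96136430e-01, -8.30837037e-02,
         3.94268039e-01],
       [-9.99591217e-01,  2.85863287e-02,  4.70786604e-04,
        -1.59771370e-01],
       [ 2.84402575e-03,  8.30363473e-02,  9.96542461e-01,
         1.40379084e+00],
       [ 0.00000000e+00,  0.00000000e+00,  0.00000000e+00,
         1.00000000e+00]])}
```

View pics/scene0.png

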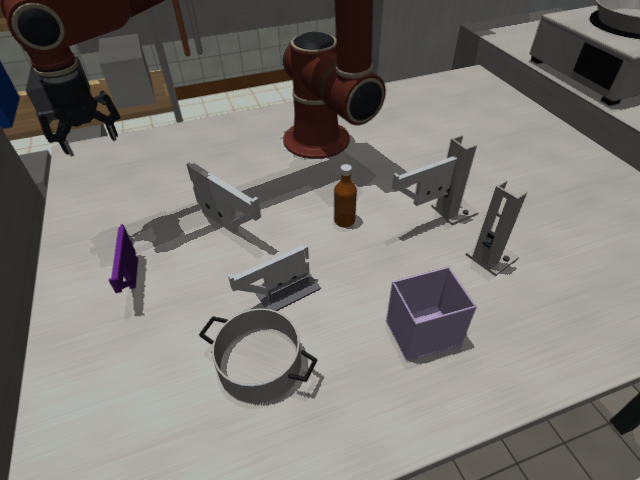

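View pics/top0.png

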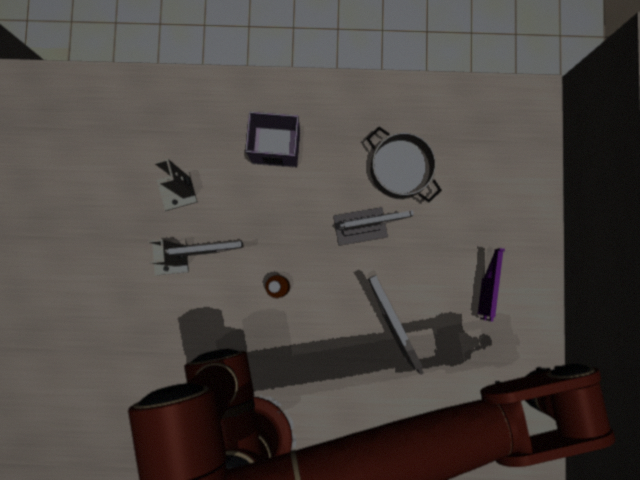

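Candidates for the bracket: grey one in the stand, scene (275,275) / top (375,220); larger grey one, scene (222,200) / top (395,320); purple one, scene (123,260) / top (492,285). The one in the grey stand fits, since it is smaller than the other grey one and not purple. The free upright is at scene (497,230) / top (177,185). I'll confirm these in enlarged crops.

Run:
```python
import cv2,numpy as np
t=cv2.imread("pics/top0.png");s=cv2.imread("pics/scene0.png")
def c(im,x,y,g=1):
    k=cv2.resize(im[y:y+75,x:x+100],None,fx=4,fy=4,interpolation=cv2.INTER_CUBIC)
    k=np.clip(k.astype(float)*g,0,255).astype(np.uint8)
    for i in range(0,100,10):
        cv2.line(k,(i*4,0),(i*4,8 if i%50 else 16),(0,0,255),1)
    for i in range(0,75,10): cv2.line(k,(0,i*4),(8,i*4),(0,0,255),1)
    return k
cv2.imwrite("pics/crop1.png",np.vstack([np.hstack([c(t,325,185,1.5),c(t,130,145,1.5)]),np.hstack([c(s,225,240),c(s,440,185)])]))
```

```text
(no output)
```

View pics/crop1.png

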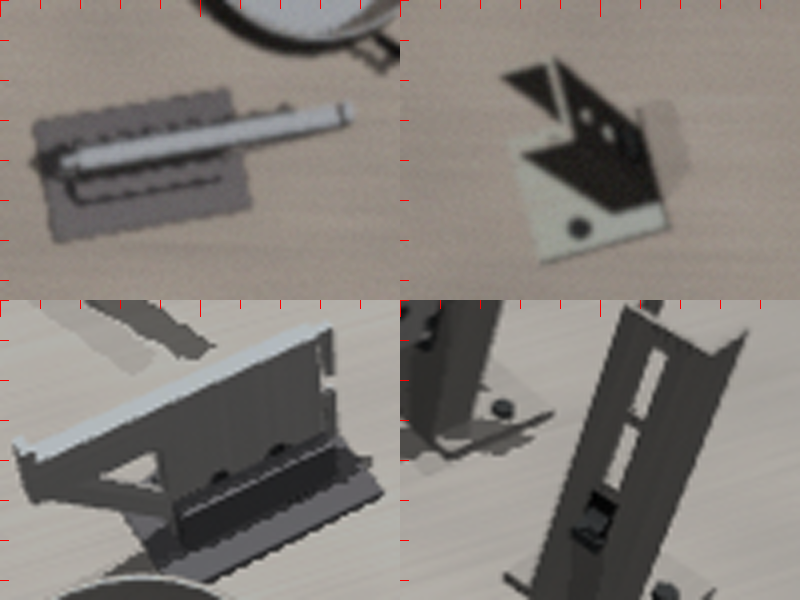

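The crop confirms the small bare-metal bracket in the stand: top edge from px (341,225) at the rear to (412,212) at the front, hooks pointing image-left. The upright's slotted face points image-right in the top view, with the catch below the slots at scene px (589,315). Next I'll measure both from depth.

```bash
cat > h.py <<'E'
import cv2,numpy as np
from station import *
def cloud(n,d,x0,x1,y0,y1):
    c=calibration(n);K=np.array([[c['fx'],0,c['cx']],[0,c['fy'],c['cy']],[0,0,1]])
    v,u=np.mgrid[y0:y1,x0:x1];z=d[y0:y1,x0:x1].ravel()
    p=cv2.undistortPoints(np.stack([u.ravel(),v.ravel()],1).astype(float)[:,None],K,c['dist'])[:,0]
    P=np.stack([p[:,0]*z,-p[:,1]*z,-z,np.ones_like(z)],1)@c['pose'].T
    P=P[:,:3];return P[z>0],np.stack([u.ravel(),v.ravel()],1)[z>0]
def proj(n,P):
    c=calibration(n);K=np.array([[c['fx'],0,c['cx']],[0,c['fy'],c['cy']],[0,0,1]])
    P=np.atleast_2d(P);q=(P-c['pose'][:3,3])@c['pose'][:3,:3]*[1,-1,-1]
    return cv2.projectPoints(q,np.zeros(3),np.zeros(3),K,c['dist'])[0][:,0]
def ray(n,uv,z):  # pixel -> world at height z
    c=calibration(n);K=np.array([[c['fx'],0,c['cx']],[0,c['fy'],c['cy']],[0,0,1]])
    p=cv2.undistortPoints(np.array(uv,float).reshape(-1,1,2),K,c['dist'])[:,0]
    d=np.c_[p[:,0],-p[:,1],-np.ones(len(p))]@c['pose'][:3,:3].T;o=c['pose'][:3,3]
    return o+d*((z-o[2])/d[:,2])[:,None]
def line(P):
    m=P[:,:2].mean(0);w=np.linalg.svd(P[:,:2]-m,full_matrices=False)[2][0];w*=np.sign(w[1])
    s=(P[:,:2]-m)@w;return m,w,s.min(),s.max(),np.std((P[:,:2]-m)@[-w[1],w[0]])
E
python3 - <<'E'
from h import *
t=np.load("top0.npy");s=np.load("scene0.npy")
for n,d,b in(("top",t,(325,425,195,255)),("scene",s,(225,325,240,310))):
    P,_=cloud(n,d,*b);k=(P[:,2]>.106)&(P[:,2]<.116);Q=P[k]
    m,w,a,e,sd=line(Q);print(n,"top edge",k.sum(),Q[:,2].mean(),"rear",m+w*e,"front",m+w*a,"yaw",np.degrees(np.arctan2(w[1],w[0])),sd)
# px-based
r=ray("top",[(341.5,225),(412,212)],.111);print("px bracket",r)
P,_=cloud("top",t,140,205,145,215)
for lo,hi in((.21,.225),(.004,.012)):
    k=(P[:,2]>lo)&(P[:,2]<hi);print("upr",lo,k.sum(),P[k].mean(0) if k.any() else "")
# upright front face from scene
P,uv=cloud("scene",s,455,535,175,280)
k=(P[:,2]>.03)&(P[:,2]<.21);Q=P[k];U=uv[k]
rng=np.random.default_rng(0);best=0
for _ in range(800):
    a=Q[rng.choice(len(Q),2,0)][:,:2];v=a[1]-a[0];L=np.hypot(*v)
    if L<.01:continue
    nn=np.array([-v[1],v[0]])/L;i=abs((Q[:,:2]-a[0])@nn)<.0025
    if i.sum()>best:best=i.sum();I=i
F=Q[I];m,w,a,e,sd=line(F);print("face",I.sum(),len(Q),m+w*a,m+w*e,w,np.degrees(np.arctan2(w[1],w[0])),sd,F[:,2].min(),F[:,2].max())
E
```

```text
top top edge 320 0.11005077924661522 rear [ 0.53678409 -0.20859247] front [ 0.57115179 -0.37610903] yaw 101.59392452140418 0.003588563331729379
scene top edge 484 0.10979275358524784 rear [ 0.53950213 -0.21037116] front [ 0.57507043 -0.38266926] yaw 101.66398903914276 0.004111150933589862
px bracket [[ 0.53786879 -0.21193433  0.111     ]
 [ 0.57422867 -0.38085865  0.111     ]]
upr 0.21 131 [0.63688131 0.18655999 0.21656968]
upr 0.004 565 [0.6214167  0.22479795 0.00702599]
face 1270 2094 [0.61742907 0.16713635] [0.66675838 0.18231117] [0.95579766 0.29402521] 17.099094026056083 0.0011148661981118869 0.030249047481294533 0.2099813225529944
```

```bash
cat >> h.py <<'E'
from scipy.spatial.transform import Rotation as R
def togo(xyz,yaw):
    "tool-frame shift cm + turn to TCP xyz, tool down with tool x at yaw(deg)"
    o=get_obs();A=R.from_rotvec(o['tool_rot']);c,s=np.cos(np.radians(yaw)),np.sin(np.radians(yaw))
    B=R.from_matrix(np.array([[c,s,0],[s,-c,0],[0,0,-1]]))
    print("shift cm",np.round(A.inv().apply(np.array(xyz)-o['tool_pos'])*100,2),"turn",np.round((A.inv()*B).as_rotvec(),4),"t",o['t'],"F",np.round(o['contact_force'],1))
E
python3 -c "
from h import *
togo([.5502,-.267,.40],101.6)"
```

```text
shift cm [ 42.93 -18.92   0.4 ] turn [-1.4000e-03 -1.6000e-03 -1.4324e+00] t 0.1 F [0.5 0.7 0.9]
```

Request:
arm_command --plan '[[[3.6, -1.6, 0, 0, 0, -0.12], [7.2, -3.2, 0, 0, 0, -0.24], [10.8, -4.8, 0, 0, 0, -0.36], [14.4, -6.4, 0, 0, 0, -0.48], [18, -8, 0, 0, 0, -0.6], [21.6, -9.6, 0, 0, 0, -0.72], [25.2, -11.2, 0, 0, 0, -0.84], [28.8, -12.8, 0, 0, 0, -0.96], [32.4, -14.4, 0, 0, 0, -1.08], [36, -16, 0, 0, 0, -1.2], [39.6, -17.6, 0, 0, 0, -1.32], [42.9, -18.9, 0.4, 0, 0, -1.432]]]' --gripper -0.4

```text
t: 1.1
tool_pos: [0.5514, -0.2655, 0.4012]
tool_rot: [1.977, 2.44, 0.001]
contact_force: [-0.4, -0.9, 0.3]
opening: 0.0601
grip_force: 0.0
```

```bash
python3 -c "
from h import *
togo([.5502,-.267,.30],101.6)"
```

```text
shift cm [-0.12 -0.16 10.12] turn [0.0008 0.0005 0.0062] t 1.1 F [-0.4 -0.9  0.3]
```

Request:
arm_command --plan '[[[0, 0, 2.5, 0, 0, 0], [-0.1, -0.1, 5, 0, 0, 0], [-0.1, -0.1, 7.5, 0, 0, 0], [-0.1, -0.1, 9, 0, 0, 0], [-0.1, -0.1, 10, 0, 0, 0], [-0.1, -0.1, 10, 0, 0, 0], [-0.1, -0.1, 10, 0, 0, 0]]]'

```text
t: 1.68
tool_pos: [0.5492, -0.2688, 0.3005]
tool_rot: [-1.986, -2.433, 0.0]
contact_force: [0.8, -0.5, -0.2]
opening: 0.0599
grip_force: 0.0
```

Run:
```python
from h import *
togo([.5502,-.267,.25],101.6)
im,d=get_image("scene");im2,_=get_image("top")
a=cv2.resize(im[190:310,210:340],None,fx=4,fy=4,interpolation=2)
b=cv2.resize(im2[190:250,320:390],None,fx=4,fy=4,interpolation=2)
c=np.zeros((480,800,3),np.uint8);c[:,:520]=a;c[:240,520:]=b
cv2.imwrite("pics/g1.png",c)
```

```text
shift cm [0.15 0.13 5.05] turn [-0.0005 -0.0006 -0.0006] t 1.6833 F [ 0.8 -0.5 -0.2]
```

View pics/g1.png

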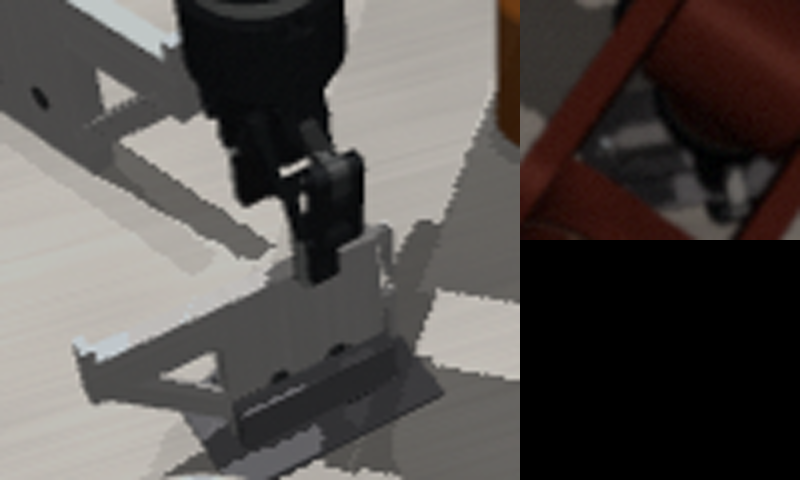

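The near finger, at crop (318,270), sits beyond the near side of the web, and the 60 mm opening straddles the 12 mm web around bracket x -50. Next: descend and grip.

Request:
arm_command --plan '[[[0.1, 0.1, 1.5, 0, 0, 0], [0.1, 0.1, 3, 0, 0, 0], [0.1, 0.1, 4.2, 0, 0, 0], [0.1, 0.1, 5, 0, 0, 0], [0.1, 0.1, 5, 0, 0, 0], [0.1, 0.1, 5, 0, 0, 0]]]'

```text
t: 2.28
tool_pos: [0.5501, -0.2676, 0.2508]
tool_rot: [-1.986, -2.434, -0.0]
contact_force: [0.0, -1.1, -0.1]
opening: 0.06
grip_force: 0.0
```

Request:
arm_command --plan '[[[0, 0, 0, 0, 0, 0], [0, 0, 0, 0, 0, 0], [0, 0, 0, 0, 0, 0], [0, 0, 0, 0, 0, 0], [0, 0, 0, 0, 0, 0], [0, 0, 0, 0, 0, 0], [0, 0, 0, 0, 0, 0], [0, 0, 0, 0, 0, 0]]]' --gripper 1 --force 60

```text
t: 2.95
tool_pos: [0.5503, -0.2677, 0.2516]
tool_rot: [1.985, 2.433, -0.0]
contact_force: [-2.1, 0.9, 5.5]
opening: 0.0107
grip_force: 59.7
```

Request:
arm_command --plan '[[[0, 0, -0.5, 0, 0, 0], [0, 0, -1.2, 0, 0, 0], [0, 0, -2.4, 0, 0, 0], [0, 0, -4, 0, 0, 0], [0, 0, -6, 0, 0, 0], [0, 0, -8, 0, 0, 0], [0, 0, -9, 0, 0, 0], [0, 0, -9.3, 0, 0, 0], [0, 0, -9.3, 0, 0, 0], [0, 0, -9.3, 0, 0, 0]]]'

```text
t: 3.78
tool_pos: [0.5497, -0.2673, 0.3426]
tool_rot: [-1.985, -2.433, 0.0]
contact_force: [-0.5, -0.6, -3.2]
opening: 0.011
grip_force: 58.7
```

Run:
```python
from h import *
t=np.load("top0.npy")
P,_=cloud("top",t,235,310,100,175);k=(P[:,2]>.1)&(P[:,2]<.14);print("tub",P[k].min(0),P[k].max(0))
n=np.array([.294,-.956]);f=np.array([.642,.1747]);g=f+n*.090
togo([*g,.344],107.1)
```

```text
tub [ 0.69926741 -0.09976614  0.10014206] [0.80537805 0.02484155 0.13478032]
shift cm [32.49 18.77 -0.13] turn [-0.0012 -0.0013 -0.0965] t 3.7833 F [-0.5 -0.6 -3.2]
```

Request:
arm_command --plan '[[[1.5, 1, -2, 0, 0, 0], [4, 2.5, -4, 0, 0, -0.02], [7, 4.2, -4, 0, 0, -0.03], [10, 6, -4, 0, 0, -0.04], [13, 7.7, -4, 0, 0, -0.05], [16, 9.4, -4, 0, 0, -0.06], [19, 11.1, -4, 0, 0, -0.07], [22, 12.8, -4, 0, 0, -0.08], [25, 14.6, -4, 0, 0, -0.09], [28, 16.3, -4, 0, 0, -0.096], [31, 18, -4, 0, 0, -0.096], [32.5, 18.8, -4, 0, 0, -0.096]]]'

```text
t: 4.78
tool_pos: [0.6692, 0.0921, 0.3811]
tool_rot: [-1.861, -2.526, 0.001]
contact_force: [-0.0, -0.6, -3.6]
opening: 0.011
grip_force: 59.2
```

Run:
```python
from h import *
n=np.array([.294,-.956]);f=np.array([.642,.1747]);g=f+n*.072
togo([*g,.344],107.1)
im,d=get_image("scene");im2,d2=get_image("top")
np.save("s1.npy",d);np.save("t1.npy",d2);cv2.imwrite("pics/s1r.png",im);cv2.imwrite("pics/t1r.png",im2)
a=cv2.resize(im[130:280,380:540],None,fx=4,fy=4,interpolation=2);cv2.imwrite("pics/a1.png",a[:600])
for nm,dd,b in(("top",d2,(140,320,120,260)),("scene",d,(380,540,120,290))):
    P,_=cloud(nm,dd,*b);k=(P[:,2]>.239)&(P[:,2]<.250)&(P[:,0]>.6)&(P[:,1]<.17);print(nm,k.sum())
    if k.sum()>20: m,w,lo,hi,sd=line(P[k]);print(m,w,np.degrees(np.arctan2(w[1],w[0])),m+w*lo,m+w*hi,sd,P[k][:,2].mean())
```

```text
shift cm [ 1.48 -0.16  3.72] turn [-0.0026 -0.0026  0.0024] t 4.7833 F [-0.  -0.6 -3.6]
top 169
[0.68435471 0.04217197] [-0.29848084  0.95441563] 107.36638169395572 [ 0.70270844 -0.0165155 ] [0.65033933 0.15093877] 0.003930115099718025 0.24150200919312373
scene 363
[0.68432639 0.04656   ] [-0.30542521  0.95221607] 107.78374717609464 [ 0.70605219 -0.02117394] [0.65273447 0.14505331] 0.006645319053295457 0.24178401071715838
```

View pics/a1.png

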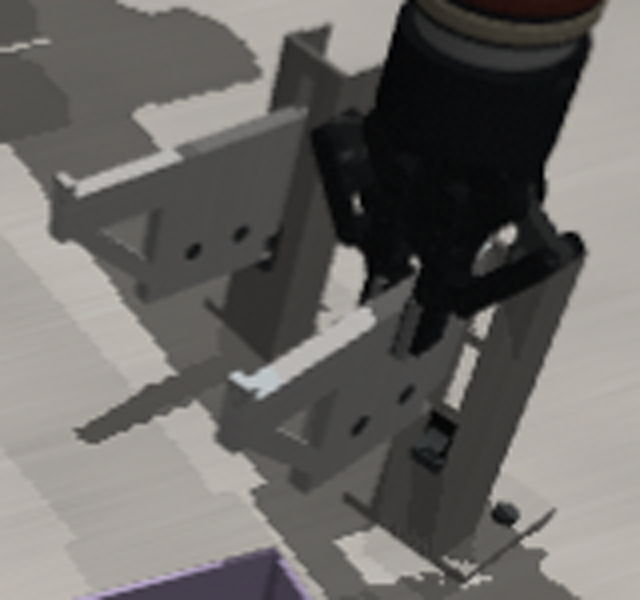

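The picture shows the bracket held level in front of the free upright, with its rear edge at crop (465,330) near the slots at (465,370) and the catch at (437,440). I'll rectify the face plane and the bracket's top plane to compare their lateral positions.

Run:
```python
from h import *
s=np.load("s1.npy");t=np.load("t1.npy");l=np.array([.956,.294]);n=np.array([.294,-.956]);f=np.array([.642,.1747])
# pitch check: web/arm top height along s
for nm,d,b in(("top",t,(140,320,120,260)),("scene",s,(380,540,120,290))):
    P,_=cloud(nm,d,*b);a=(P[:,:2]-f)@n;q=(P[:,:2]-f)@l
    for lo,hi in((.02,.04),(.09,.11),(.11,.13),(.13,.15),(.15,.175)):
        k=(a>lo)&(a<hi)&(P[:,2]>.236)&(P[:,2]<.247)&(abs(q)<.012)
        if k.sum()>4:print(nm,lo,k.sum(),"z",np.round(np.median(P[k,2]),4),"lat",np.round([q[k].min(),q[k].mean(),q[k].max()],4))
def rect(im,nm,fn,W,H):
    v,u=np.mgrid[0:H,0:W];p=proj(nm,fn(u.ravel(),v.ravel())).astype(np.float32).reshape(H,W,2);return cv2.remap(im,p,None,cv2.INTER_CUBIC)
i0=cv2.imread("pics/scene0.png");t1=cv2.imread("pics/t1r.png");s1=cv2.imread("pics/s1r.png")
# face: 4px/mm, lateral -35..35, z 220..80
F=rect(i0,"scene",lambda u,v:np.c_[f+((u/4-35)/1000)[:,None]*l,(220-v/4)/1000],280,560)
def top(u,v): return np.c_[f+((u/4-35)/1000)[:,None]*l+((v/3+10)/1000)[:,None]*n,np.full(len(u),.2415)]
A=rect(t1,"top",top,250,560);B=rect(s1,"scene",top,250,560)
o=np.hstack([F,np.clip(A*1.5,0,255).astype(np.uint8),B])
for k in range(7):
    for x0 in(0,280,530): cv2.line(o,(x0+k*40+20,0),(x0+k*40+20,8),(0,0,255),1)
for k in range(0,140,10): cv2.line(o,(0,k*4),(6,k*4),(0,0,255),1)
cv2.imwrite("pics/rect1.png",o)
```

```text
top 0.02 25 z 0.2385 lat [-0.0044  0.001   0.0065]
top 0.09 31 z 0.2396 lat [-0.0047  0.0012  0.0086]
top 0.11 52 z 0.2398 lat [-0.0043  0.002   0.0091]
top 0.13 49 z 0.2397 lat [-0.0039  0.0019  0.009 ]
top 0.15 66 z 0.239 lat [-0.0049  0.002   0.0088]
scene 0.02 7 z 0.2384 lat [0.0032 0.0055 0.0084]
scene 0.09 80 z 0.2401 lat [-0.0119  0.0011  0.0115]
scene 0.11 57 z 0.2395 lat [-0.0037  0.0034  0.0092]
scene 0.13 62 z 0.2395 lat [-0.0036  0.0038  0.0096]
scene 0.15 78 z 0.2394 lat [-0.0037  0.0037  0.0097]
```

View pics/rect1.png

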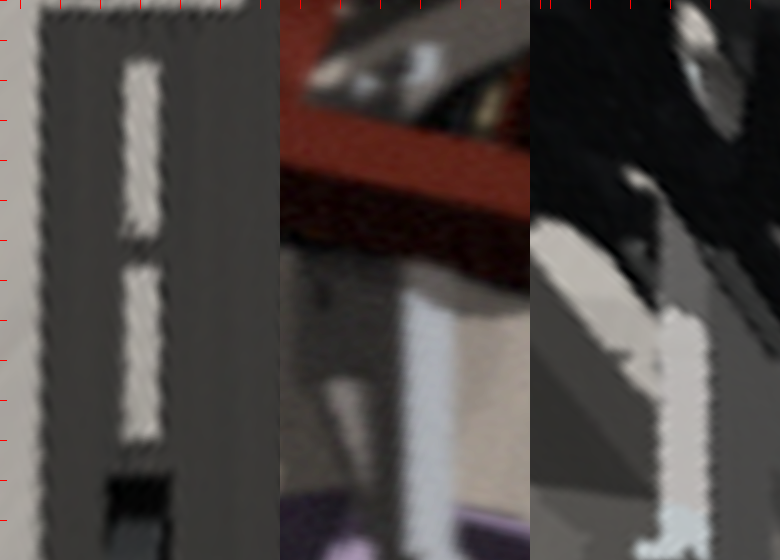

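Slot centre is about +0.3 mm lateral (u≈141), and slot heights check out at 110–205 mm. The bracket sits about +2 mm to the +y tool side (u≈147 from the top camera, 155 from the scene camera) and is level. I'll shift it −2 mm, lower it to entry height and come close.

Request:
arm_command --plan '[[[0.3, -0.1, 0.8, 0, 0, 0], [0.7, -0.2, 1.8, 0, 0, 0], [1.1, -0.2, 2.8, 0, 0, 0], [1.4, -0.2, 3.5, 0, 0, 0], [1.5, -0.2, 3.65, 0, 0, 0], [1.5, -0.2, 3.65, 0, 0, 0], [1.5, -0.2, 3.65, 0, 0, 0]]]'

```text
t: 5.47
tool_pos: [0.6627, 0.102, 0.3472]
tool_rot: [1.867, 2.526, -0.0]
contact_force: [0.5, -0.3, -3.1]
opening: 0.0115
grip_force: 59.2
```

Run:
```python
from h import *
l=np.array([.956,.294]);n=np.array([.294,-.956]);f=np.array([.642,.1747])
togo([*(f+n*.0505),.344],107.1)
im,d=get_image("scene");t1,d2=get_image("top");cv2.imwrite("pics/s2r.png",im);cv2.imwrite("pics/t2r.png",t1);np.save("s2.npy",d)
def rect(im,nm,fn,W,H):
    v,u=np.mgrid[0:H,0:W];p=proj(nm,fn(u.ravel(),v.ravel())).astype(np.float32).reshape(H,W,2);return cv2.remap(im,p,None,cv2.INTER_CUBIC)
def top(u,v): return np.c_[f+((u/5-20)/1000)[:,None]*l+((v/3)/1000)[:,None]*n,np.full(len(u),.203)]
A=rect(t1,"top",top,200,600);B=rect(im,"scene",top,200,600)
C=cv2.resize(im[160:280,440:520],None,fx=5,fy=5,interpolation=2)
o=np.hstack([np.clip(A*1.5,0,255).astype(np.uint8),B,C])
for k in range(8):
    for x0 in(0,200): cv2.line(o,(x0+k*25,0),(x0+k*25,8),(0,0,255),1)
cv2.imwrite("pics/rect2.png",o)
```

```text
shift cm [2.51 0.15 0.32] turn [ 0.0001  0.0002 -0.0008] t 5.4667 F [ 0.5 -0.3 -3.1]
```

View pics/rect2.png

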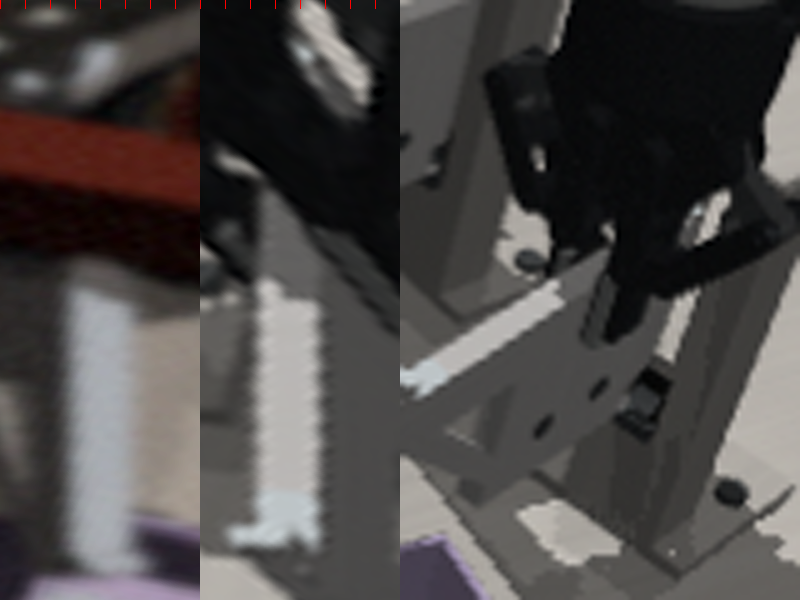

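Bracket top is centred at u≈101 of 100 in the top camera, so lateral is within about 1 mm of the slot. Both kinematics and image put the underside near 102 mm, so I'll lower it 3 mm before inserting.

Request:
arm_command --plan '[[[0, 0, 0.15, 0, 0, 0], [0, 0, 0.3, 0, 0, 0], [0, 0, 0.3, 0, 0, 0], [0, 0, 0.3, 0, 0, 0], [0.2, 0, 0.3, 0, 0, 0], [0.4, 0, 0.3, 0, 0, 0], [0.6, 0, 0.3, 0, 0, 0], [0.8, 0, 0.3, 0, 0, 0], [1, 0, 0.3, 0, 0, 0], [1, 0, 0.3, 0, 0, 0], [1, 0, 0.3, 0, 0, 0]]]'

```text
t: 6.48
tool_pos: [0.6597, 0.1121, 0.3442]
tool_rot: [1.867, 2.527, -0.0]
contact_force: [0.2, -0.2, -3.8]
opening: 0.0113
grip_force: 59.2
```

Run:
```python
from h import *
f=np.array([.642,.1747]);n=np.array([.294,-.956])
togo([*(f+n*.0505),.344],107.1)
```

```text
shift cm [1.45 0.15 0.02] turn [ 0.      0.0001 -0.0001] t 6.4833 F [ 0.2 -0.2 -3.8]
```

Request:
arm_command --plan '[[[0.1, 0, 0, 0, 0, 0], [0.2, 0, 0, 0, 0, 0], [0.3, 0, 0, 0, 0, 0], [0.4, 0, 0, 0, 0, 0], [0.5, 0, 0, 0, 0, 0], [0.6, 0, 0, 0, 0, 0], [0.7, 0, 0, 0, 0, 0], [0.7, 0, 0, 0, 0, 0]]]'

```text
t: 7.15
tool_pos: [0.6577, 0.1188, 0.3442]
tool_rot: [-1.867, -2.527, -0.0]
contact_force: [0.4, -0.4, -3.4]
opening: 0.0109
grip_force: 59.2
```

Request:
arm_command --plan '[[[0.1, 0, 0, 0, 0, 0], [0.2, 0, 0, 0, 0, 0], [0.3, 0, 0, 0, 0, 0], [0.4, 0, 0, 0, 0, 0], [0.5, 0, 0, 0, 0, 0], [0.5, 0, 0, 0, 0, 0], [0.5, 0, 0, 0, 0, 0]]]'

```text
t: 7.73
tool_pos: [0.6562, 0.1234, 0.3442]
tool_rot: [1.867, 2.527, -0.0]
contact_force: [0.3, 0.5, -3.8]
opening: 0.0113
grip_force: 59.2
```

Run:
```python
from h import *
f=np.array([.642,.1747]);n=np.array([.294,-.956])
togo([*(f+n*.0505),.344],107.1)
im,d=get_image("scene")
C=cv2.resize(im[175:265,430:550],None,fx=6,fy=6,interpolation=2);cv2.imwrite("pics/h1.png",np.clip(C*1.3,0,255).astype(np.uint8))
```

```text
shift cm [0.27 0.15 0.02] turn [-0.0001  0.0001 -0.0003] t 7.7333 F [ 0.3  0.5 -3.8]
```

View pics/h1.png

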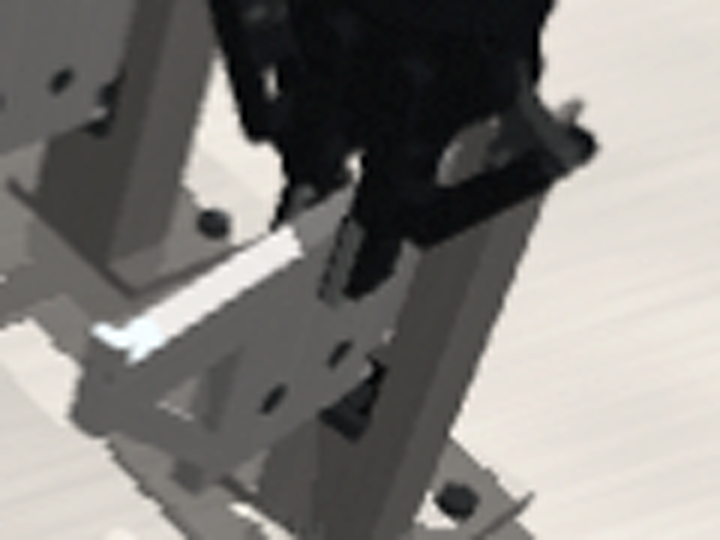

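The rear edge at crop (390,320) is nearly against the face, and the hooks went into the slots without resistance. I'll creep forward until it touches.

Request:
arm_command --plan '[[[0.05, 0, 0, 0, 0, 0], [0.1, 0, 0, 0, 0, 0], [0.15, 0, 0, 0, 0, 0], [0.2, 0, 0, 0, 0, 0], [0.25, 0, 0, 0, 0, 0], [0.25, 0, 0, 0, 0, 0]]]'

```text
t: 8.28
tool_pos: [0.6555, 0.1259, 0.3442]
tool_rot: [-1.867, -2.527, -0.0]
contact_force: [-0.4, 0.5, -2.6]
opening: 0.0107
grip_force: 59.2
```

Request:
arm_command --plan '[[[0.05, 0, 0, 0, 0, 0], [0.1, 0, 0, 0, 0, 0], [0.1, 0, 0, 0, 0, 0], [0.1, 0, 0, 0, 0, 0]]]'

```text
t: 8.62
tool_pos: [0.6552, 0.1268, 0.3442]
tool_rot: [1.867, 2.527, 0.0]
contact_force: [-0.3, -0.0, -4.4]
opening: 0.0113
grip_force: 59.2
```

Request:
arm_command --plan '[[[0.05, 0, 0, 0, 0, 0], [0.1, 0, 0, 0, 0, 0], [0.15, 0, 0, 0, 0, 0], [0.15, 0, 0, 0, 0, 0], [0.15, 0, 0, 0, 0, 0]]]'

```text
t: 9.03
tool_pos: [0.6549, 0.1278, 0.3443]
tool_rot: [1.867, 2.526, -0.001]
contact_force: [1.0, -2.1, -4.0]
opening: 0.0112
grip_force: 59.2
```

Touch felt at −2 N. I'll back off about 1 mm to leave clearance for the lips, then lower gently while feeling for contact.

Request:
arm_command --plan '[[[-0.05, 0, 0, 0, 0, 0], [-0.11, 0, 0, 0, 0, 0], [-0.11, 0, 0.05, 0, 0, 0], [-0.11, 0, 0.1, 0, 0, 0], [-0.11, 0, 0.15, 0, 0, 0], [-0.11, 0, 0.2, 0, 0, 0], [-0.11, 0, 0.25, 0, 0, 0], [-0.11, 0, 0.3, 0, 0, 0], [-0.11, 0, 0.35, 0, 0, 0], [-0.11, 0, 0.4, 0, 0, 0], [-0.11, 0, 0.45, 0, 0, 0], [-0.11, 0, 0.45, 0, 0, 0]]]'

```text
t: 10.03
tool_pos: [0.6551, 0.1271, 0.3395]
tool_rot: [-1.867, -2.526, 0.0]
contact_force: [0.1, -0.1, -3.8]
opening: 0.0111
grip_force: 59.2
```

Request:
arm_command --plan '[[[0, 0, 0.04, 0, 0, 0], [0, 0, 0.08, 0, 0, 0], [0, 0, 0.12, 0, 0, 0], [0, 0, 0.16, 0, 0, 0], [0, 0, 0.2, 0, 0, 0], [0, 0, 0.24, 0, 0, 0], [0, 0, 0.28, 0, 0, 0], [0, 0, 0.3, 0, 0, 0], [0, 0, 0.3, 0, 0, 0]]]'

```text
t: 10.78
tool_pos: [0.6551, 0.1271, 0.3366]
tool_rot: [-1.867, -2.527, 0.0]
contact_force: [0.4, 0.1, -3.9]
opening: 0.0109
grip_force: 59.2
```

Request:
arm_command --plan '[[[0, 0, 0.04, 0, 0, 0], [0, 0, 0.08, 0, 0, 0], [0, 0, 0.12, 0, 0, 0], [0, 0, 0.16, 0, 0, 0], [0, 0, 0.2, 0, 0, 0], [0, 0, 0.2, 0, 0, 0]]]'

```text
t: 11.28
tool_pos: [0.6551, 0.1271, 0.3345]
tool_rot: [-1.867, -2.526, 0.0]
contact_force: [-0.2, 1.0, -4.0]
opening: 0.0114
grip_force: 59.2
```

Request:
arm_command --plan '[[[0, 0, 0.04, 0, 0, 0], [0, 0, 0.08, 0, 0, 0], [0, 0, 0.12, 0, 0, 0], [0, 0, 0.16, 0, 0, 0], [0, 0, 0.2, 0, 0, 0], [0, 0, 0.2, 0, 0, 0]]]'

```text
t: 11.78
tool_pos: [0.6551, 0.1271, 0.3325]
tool_rot: [-1.867, -2.526, 0.0]
contact_force: [-0.1, 0.3, -4.4]
opening: 0.0113
grip_force: 59.2
```

Request:
arm_command --plan '[[[0, 0, 0.04, 0, 0, 0], [0, 0, 0.08, 0, 0, 0], [0, 0, 0.12, 0, 0, 0], [0, 0, 0.16, 0, 0, 0], [0, 0, 0.2, 0, 0, 0], [0, 0, 0.2, 0, 0, 0]]]'

```text
t: 12.28
tool_pos: [0.6553, 0.1269, 0.3311]
tool_rot: [1.867, 2.526, 0.0]
contact_force: [0.0, -2.0, -1.4]
opening: 0.0109
grip_force: 59.5
```

The catch is met with the underside at about 87 mm: weight is coming off and there's a small push back. I'll release, rise, close the fingers and press on the top edge about 22 mm from the upright.

Request:
arm_command --plan '[[[0, 0, 0, 0, 0, 0], [0, 0, 0, 0, 0, 0], [0, 0, 0, 0, 0, 0], [0, 0, 0, 0, 0, 0], [0, 0, 0, 0, 0, 0]]]' --gripper 0.3

```text
t: 12.7
tool_pos: [0.6552, 0.1272, 0.3311]
tool_rot: [1.867, 2.526, 0.001]
contact_force: [-0.3, -0.1, 0.5]
opening: 0.0299
grip_force: 0.0
```

Request:
arm_command --plan '[[[0, 0, -0.5, 0, 0, 0], [0, 0, -1.5, 0, 0, 0], [0, 0, -3, 0, 0, 0], [0, 0, -4.3, 0, 0, 0], [0, 0, -5, 0, 0, 0], [0, 0, -5, 0, 0, 0]]]'

```text
t: 13.2
tool_pos: [0.6558, 0.1272, 0.3851]
tool_rot: [1.864, 2.523, 0.007]
contact_force: [0.1, -0.0, -0.2]
opening: 0.0301
grip_force: 0.0
```

Run:
```python
from h import *
l=np.array([.956,.294]);n=np.array([.294,-.956]);f=np.array([.642,.1747])
togo([*(f+n*.0205),.375],107.1)
for nm,b in(("top",(140,320,120,260)),("scene",(380,560,120,290))):
    im,d=get_image(nm);P,_=cloud(nm,d,*b);a=(P[:,:2]-f)@n;q=(P[:,:2]-f)@l
    for lo,hi in((.0,.02),(.02,.05),(.05,.09),(.09,.12),(.12,.15)):
        k=(a>lo)&(a<hi)&(P[:,2]>.175)&(P[:,2]<.2)&(abs(q)<.012)
        if k.sum()>4:print(nm,lo,k.sum(),"z",np.round(np.percentile(P[k,2],80),4),"lat",np.round(q[k].mean(),4))
    if nm=="scene":
        C=cv2.resize(im[150:270,430:550],None,fx=5,fy=5,interpolation=2);cv2.imwrite("pics/h2.png",np.clip(C*1.3,0,255).astype(np.uint8))
```

```text
shift cm [2.9  0.07 1.01] turn [ 0.0063  0.0013 -0.0005] t 13.2 F [ 0.1 -0.  -0.2]
top 0.05 115 z 0.1903 lat -0.0013
top 0.09 88 z 0.1898 lat -0.0012
top 0.12 85 z 0.1899 lat -0.0009
scene 0.0 12 z 0.1894 lat 0.0093
scene 0.02 80 z 0.1897 lat 0.0024
scene 0.05 142 z 0.1897 lat 0.0033
scene 0.09 113 z 0.1895 lat 0.0034
scene 0.12 111 z 0.1894 lat 0.0038
```

View pics/h2.png

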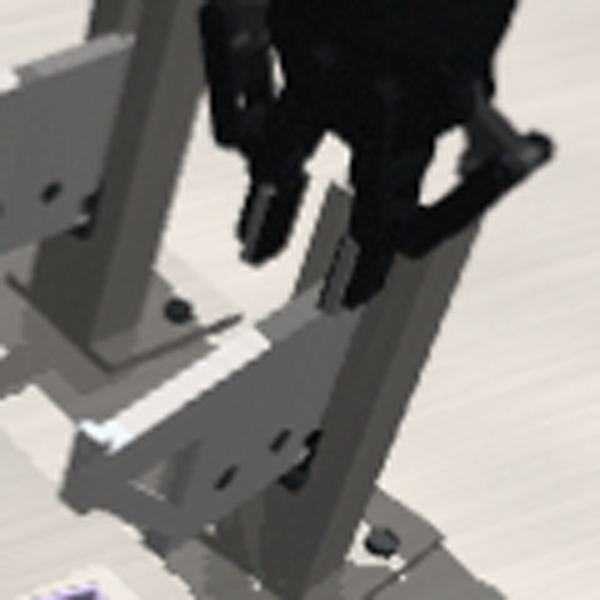

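The bracket hangs hooked and level, top at ≈0.190 m. Next I'll close the fingers and shift toward the upright, above the top edge.

Request:
arm_command --plan '[[[0, 0, 0, 0, 0, 0], [0.7, 0, 0, 0, 0, 0], [1.4, 0, 0, 0, 0, 0], [2.1, 0, 0, 0, 0, 0], [2.7, 0, 0.3, 0, 0, 0], [2.7, 0, 0.6, 0, 0, 0], [2.7, 0, 0.9, 0, 0, 0], [2.7, 0, 0.9, 0, 0, 0], [2.7, 0, 0.9, 0, 0, 0]]]' --gripper 1 --force 60

```text
t: 14.05
tool_pos: [0.6471, 0.1528, 0.3711]
tool_rot: [-1.867, -2.526, 0.001]
contact_force: [0.6, -0.3, 0.4]
opening: 0.0002
grip_force: 0.0
```

Request:
arm_command --plan '[[[0, 0, 0.05, 0, 0, 0], [0, 0, 0.1, 0, 0, 0], [0, 0, 0.15, 0, 0, 0], [0, 0, 0.2, 0, 0, 0], [0, 0, 0.25, 0, 0, 0], [0, 0, 0.3, 0, 0, 0], [0, 0, 0.35, 0, 0, 0], [0, 0, 0.4, 0, 0, 0], [0, 0, 0.4, 0, 0, 0]]]'

```text
t: 14.8
tool_pos: [0.6471, 0.1529, 0.3675]
tool_rot: [-1.867, -2.527, 0.0]
contact_force: [0.3, 0.3, 0.1]
opening: -0.0001
grip_force: 0.0
```

Request:
arm_command --plan '[[[0, 0, 0.03, 0, 0, 0], [0, 0, 0.06, 0, 0, 0], [0, 0, 0.09, 0, 0, 0], [0, 0, 0.12, 0, 0, 0], [0, 0, 0.15, 0, 0, 0], [0, 0, 0.18, 0, 0, 0], [0, 0, 0.21, 0, 0, 0], [0, 0, 0.24, 0, 0, 0], [0, 0, 0.27, 0, 0, 0], [0, 0, 0.3, 0, 0, 0]]]'

```text
t: 15.63
tool_pos: [0.6472, 0.1529, 0.3647]
tool_rot: [-1.867, -2.527, -0.0]
contact_force: [-0.6, -0.2, 0.2]
opening: 0.0
grip_force: 0.0
```

Request:
arm_command --plan '[[[0, 0, 0.03, 0, 0, 0], [0, 0, 0.06, 0, 0, 0], [0, 0, 0.09, 0, 0, 0], [0, 0, 0.12, 0, 0, 0], [0, 0, 0.15, 0, 0, 0], [0, 0, 0.15, 0, 0, 0]]]'

```text
t: 16.13
tool_pos: [0.6472, 0.1529, 0.3634]
tool_rot: [1.867, 2.526, 0.0]
contact_force: [-0.1, 0.0, 1.0]
opening: -0.0
grip_force: 0.4
```

Request:
arm_command --plan '[[[0, 0, 0.03, 0, 0, 0], [0, 0, 0.06, 0, 0, 0], [0, 0, 0.09, 0, 0, 0], [0, 0, 0.1, 0, 0, 0]]]'

```text
t: 16.47
tool_pos: [0.6473, 0.153, 0.3631]
tool_rot: [1.867, 2.526, 0.002]
contact_force: [-1.3, 0.4, 5.5]
opening: 0.0001
grip_force: 2.4
```

Contact with the top edge at TCP 0.3634. I'll press on in small steps.

Request:
arm_command --plan '[[[0, 0, 0.02, 0, 0, 0], [0, 0, 0.04, 0, 0, 0], [0, 0, 0.06, 0, 0, 0], [0, 0, 0.08, 0, 0, 0], [0, 0, 0.1, 0, 0, 0], [0, 0, 0.1, 0, 0, 0]]]'

```text
t: 16.97
tool_pos: [0.6475, 0.153, 0.363]
tool_rot: [1.866, 2.525, 0.003]
contact_force: [-1.3, 0.4, 7.9]
opening: 0.0
grip_force: 3.6
```

Request:
arm_command --plan '[[[0, 0, 0.02, 0, 0, 0], [0, 0, 0.04, 0, 0, 0], [0, 0, 0.06, 0, 0, 0], [0, 0, 0.08, 0, 0, 0], [0, 0, 0.08, 0, 0, 0]]]'

```text
t: 17.38
tool_pos: [0.6476, 0.1531, 0.3629]
tool_rot: [1.865, 2.525, 0.004]
contact_force: [-1.6, 0.9, 8.9]
opening: 0.0003
grip_force: 4.4
```

Request:
arm_command --plan '[[[0, 0, 0.03, 0, 0, 0], [0, 0, 0.06, 0, 0, 0], [0, 0, 0.09, 0, 0, 0], [0, 0, 0.12, 0, 0, 0], [0, 0, 0.15, 0, 0, 0], [0, 0, 0.15, 0, 0, 0]]]'

```text
t: 17.88
tool_pos: [0.6479, 0.1532, 0.3626]
tool_rot: [1.865, 2.524, 0.006]
contact_force: [-2.4, 1.0, 12.1]
opening: -0.0
grip_force: 5.8
```

Request:
arm_command --plan '[[[0, 0, 0.02, 0, 0, 0], [0, 0, 0.04, 0, 0, 0], [0, 0, 0.06, 0, 0, 0], [0, 0, 0.08, 0, 0, 0], [0, 0, 0.1, 0, 0, 0], [0, 0, 0.1, 0, 0, 0]]]'

```text
t: 18.38
tool_pos: [0.648, 0.1532, 0.3624]
tool_rot: [1.864, 2.524, 0.007]
contact_force: [-1.8, 1.0, 12.5]
opening: 0.0
grip_force: 6.8
```

Request:
arm_command --plan '[[[0, 0, 0.03, 0, 0, 0], [0, 0, 0.06, 0, 0, 0], [0, 0, 0.09, 0, 0, 0], [0, 0, 0.12, 0, 0, 0], [0, 0, 0.15, 0, 0, 0], [0, 0, 0.15, 0, 0, 0]]]'

```text
t: 18.88
tool_pos: [0.648, 0.1532, 0.3613]
tool_rot: [1.864, 2.523, 0.007]
contact_force: [-3.1, 0.6, 14.0]
opening: -0.0002
grip_force: 7.4
```

Request:
arm_command --plan '[[[0, 0, 0.02, 0, 0, 0], [0, 0, 0.04, 0, 0, 0], [0, 0, 0.06, 0, 0, 0], [0, 0, 0.08, 0, 0, 0], [0, 0, 0.1, 0, 0, 0], [0, 0, 0.1, 0, 0, 0]]]'

```text
t: 19.38
tool_pos: [0.6481, 0.1532, 0.3607]
tool_rot: [1.864, 2.523, 0.008]
contact_force: [-2.9, 0.3, 16.5]
opening: -0.0001
grip_force: 7.9
```

Request:
arm_command --plan '[[[0, 0, 0.02, 0, 0, 0], [0, 0, 0.04, 0, 0, 0], [0, 0, 0.06, 0, 0, 0], [0, 0, 0.08, 0, 0, 0], [0, 0, 0.1, 0, 0, 0], [0, 0, 0.1, 0, 0, 0]]]'

```text
t: 19.88
tool_pos: [0.6481, 0.1532, 0.3601]
tool_rot: [1.864, 2.523, 0.008]
contact_force: [-3.0, 0.4, 16.8]
opening: -0.0002
grip_force: 8.4
```

Request:
arm_command --plan '[[[0, 0, 0.02, 0, 0, 0], [0, 0, 0.04, 0, 0, 0], [0, 0, 0.06, 0, 0, 0], [0, 0, 0.08, 0, 0, 0], [0, 0, 0.1, 0, 0, 0], [0, 0, 0.1, 0, 0, 0]]]'

```text
t: 20.38
tool_pos: [0.6482, 0.1532, 0.3595]
tool_rot: [1.864, 2.523, 0.008]
contact_force: [-4.3, 0.7, 17.5]
opening: -0.0001
grip_force: 9.0
```

Request:
arm_command --plan '[[[0, 0, 0.02, 0, 0, 0], [0, 0, 0.04, 0, 0, 0], [0, 0, 0.06, 0, 0, 0], [0, 0, 0.08, 0, 0, 0], [0, 0, 0.1, 0, 0, 0], [0, 0, 0.1, 0, 0, 0]]]'

```text
t: 20.88
tool_pos: [0.6482, 0.1533, 0.359]
tool_rot: [1.863, 2.523, 0.009]
contact_force: [-3.9, 0.7, 19.4]
opening: -0.0004
grip_force: 9.6
```

Request:
arm_command --plan '[[[0, 0, 0.02, 0, 0, 0], [0, 0, 0.04, 0, 0, 0], [0, 0, 0.06, 0, 0, 0], [0, 0, 0.06, 0, 0, 0]]]'

```text
t: 21.22
tool_pos: [0.6483, 0.1533, 0.3585]
tool_rot: [1.863, 2.522, 0.009]
contact_force: [-4.3, 0.2, 19.0]
opening: -0.0001
grip_force: 9.7
```

Request:
arm_command --plan '[[[0, 0, 0.02, 0, 0, 0], [0, 0, 0.04, 0, 0, 0], [0, 0, 0.06, 0, 0, 0], [0, 0, 0.06, 0, 0, 0]]]'

```text
t: 21.55
tool_pos: [0.6483, 0.1533, 0.358]
tool_rot: [1.863, 2.522, 0.009]
contact_force: [-4.0, -0.9, 19.7]
opening: 0.0002
grip_force: 9.9
```

Request:
arm_command --plan '[[[0, 0, 0.02, 0, 0, 0], [0, 0, 0.04, 0, 0, 0], [0, 0, 0.06, 0, 0, 0], [0, 0, 0.06, 0, 0, 0]]]'

```text
t: 21.88
tool_pos: [0.6484, 0.1533, 0.3577]
tool_rot: [1.863, 2.522, 0.01]
contact_force: [-5.1, 0.5, 20.6]
opening: 0.0002
grip_force: 10.1
```

Request:
arm_command --plan '[[[0, 0, 0.02, 0, 0, 0], [0, 0, 0.04, 0, 0, 0], [0, 0, 0.06, 0, 0, 0], [0, 0, 0.06, 0, 0, 0]]]'

```text
t: 22.22
tool_pos: [0.6485, 0.1533, 0.3574]
tool_rot: [1.863, 2.522, 0.01]
contact_force: [-4.8, 0.0, 21.2]
opening: -0.0002
grip_force: 10.4
```

Request:
arm_command --plan '[[[0, 0, 0.02, 0, 0, 0], [0, 0, 0.04, 0, 0, 0], [0, 0, 0.06, 0, 0, 0], [0, 0, 0.06, 0, 0, 0]]]'

```text
t: 22.55
tool_pos: [0.6485, 0.1533, 0.3569]
tool_rot: [1.863, 2.522, 0.01]
contact_force: [-4.1, -0.0, 21.0]
opening: -0.0001
grip_force: 10.5
```

```bash
cat > lev.py <<'E'
from h import *
l=np.array([.956,.294]);n=np.array([.294,-.956]);f=np.array([.642,.1747])
im,d=get_image("scene");P,_=cloud("scene",d,380,560,120,290);a=(P[:,:2]-f)@n;q=(P[:,:2]-f)@l
for lo,hi in((.03,.05),(.05,.09),(.09,.12),(.12,.15)):
    k=(a>lo)&(a<hi)&(P[:,2]>.165)&(P[:,2]<.197)&(abs(q)<.012)
    if k.sum()>4:print(lo,k.sum(),"z",np.round(np.percentile(P[k,2],[80,90]),4))
cv2.imwrite("pics/lev.png",np.clip(cv2.resize(im[150:270,410:560],None,fx=5,fy=5,interpolation=2)*1.3,0,255).astype(np.uint8))
E
python3 lev.py
```

```text
0.03 103 z [0.1908 0.1943]
0.05 112 z [0.1836 0.184 ]
0.09 59 z [0.1835 0.184 ]
0.12 48 z [0.1833 0.1836]
```

Request:
arm_command --plan '[[[0, 0, 0.02, 0, 0, 0], [0, 0, 0.04, 0, 0, 0], [0, 0, 0.06, 0, 0, 0], [0, 0, 0.06, 0, 0, 0]]]'

```text
t: 22.93
tool_pos: [0.6485, 0.1533, 0.3568]
tool_rot: [1.862, 2.522, 0.011]
contact_force: [-4.5, 0.6, 21.8]
opening: -0.0003
grip_force: 11.2
```

Still level, and down about 6 mm. Continuing.

Request:
arm_command --plan '[[[0, 0, 0.02, 0, 0, 0], [0, 0, 0.04, 0, 0, 0], [0, 0, 0.06, 0, 0, 0], [0, 0, 0.06, 0, 0, 0]]]'

```text
t: 23.27
tool_pos: [0.6485, 0.1532, 0.3542]
tool_rot: [1.863, 2.522, 0.01]
contact_force: [-2.5, 0.6, 16.9]
opening: 0.0004
grip_force: 8.4
```

Request:
arm_command --plan '[[[0, 0, 0.02, 0, 0, 0], [0, 0, 0.04, 0, 0, 0], [0, 0, 0.06, 0, 0, 0], [0, 0, 0.06, 0, 0, 0]]]'

```text
t: 23.6
tool_pos: [0.6486, 0.1532, 0.3542]
tool_rot: [1.863, 2.521, 0.01]
contact_force: [-2.2, 0.0, 17.2]
opening: 0.0003
grip_force: 9.2
```

It snapped: a 2.6 mm jump with the force dropping. One gentle push more to confirm the ledge.

Request:
arm_command --plan '[[[0, 0, 0.03, 0, 0, 0], [0, 0, 0.06, 0, 0, 0], [0, 0, 0.09, 0, 0, 0], [0, 0, 0.1, 0, 0, 0], [0, 0, 0.1, 0, 0, 0]]]'

```text
t: 24.02
tool_pos: [0.6487, 0.1532, 0.3541]
tool_rot: [1.863, 2.521, 0.011]
contact_force: [-3.7, -0.4, 20.4]
opening: 0.0003
grip_force: 10.5
```

Request:
arm_command --plan '[[[0, 0, 0.03, 0, 0, 0], [0, 0, 0.06, 0, 0, 0], [0, 0, 0.09, 0, 0, 0], [0, 0, 0.1, 0, 0, 0], [0, 0, 0.1, 0, 0, 0]]]'

```text
t: 24.43
tool_pos: [0.6487, 0.1532, 0.3541]
tool_rot: [1.862, 2.521, 0.012]
contact_force: [-4.7, 0.2, 23.7]
opening: 0.0002
grip_force: 11.9
```

Hard stop: 2 mm more command only raises the force, with no travel. I'll withdraw now.

Request:
arm_command --plan '[[[0, 0, -0.3, 0, 0, 0], [0, 0, -0.6, 0, 0, 0], [0, 0, -1, 0, 0, 0], [0, 0, -2, 0, 0, 0], [0, 0, -4, 0, 0, 0], [0, 0, -7, 0, 0, 0], [-2, 0, -10, 0, 0, 0], [-5, 0, -12, 0, 0, 0], [-8, 0, -12, 0, 0, 0], [-11, 0, -12, 0, 0, 0], [-13, 0, -12, 0, 0, 0], [-13, 0, -12, 0, 0, 0]]]'

```text
t: 25.43
tool_pos: [0.686, 0.0249, 0.4646]
tool_rot: [-1.872, -2.522, 0.003]
contact_force: [-0.7, 0.3, -0.2]
opening: 0.0002
grip_force: 0.0
```

```bash
python3 lev.py; python3 -c "
from h import *
o=get_obs();print(o['t'],o['tool_pos'],o['contact_force'])"
```

```text
0.03 69 z [0.1804 0.1808]
0.05 142 z [0.1799 0.1803]
0.09 106 z [0.1789 0.1798]
0.12 107 z [0.1779 0.1785]
25.4833 [0.6856252  0.02671955 0.46446872] [-0.00911006  0.52358605  0.56944456]
```

View pics/lev.png

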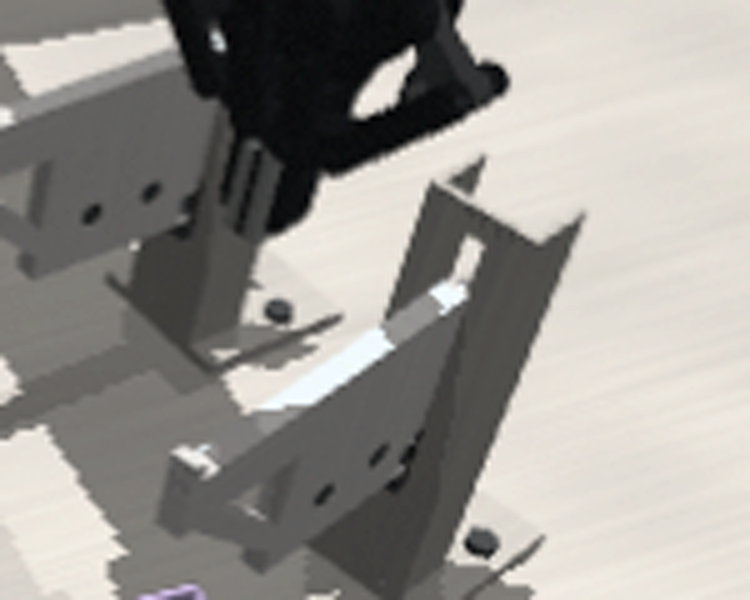

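The bracket sits on the upright with its rear end at crop (455,295) flush to the face and the catch in the notch at (410,450). It droops about 1.4°, so I'll check whether the finished bracket does the same.

Run:
```python
from h import *
s=np.load("scene0.npy");P,_=cloud("scene",s,385,465,140,215)
k=(P[:,2]>.170)&(P[:,2]<.186)&(P[:,1]<.15);Q=P[k];m,w,lo,hi,sd=line(Q);a=(Q[:,:2]-m)@w
print(k.sum(),lo,hi)
for x in np.arange(lo,hi,.025):
    j=(a>=x)&(a<x+.025);print(round(x,3),j.sum(),np.round(np.percentile(Q[j,2],[50,80,90]),4))
im,d=get_image("scene");P,_=cloud("scene",d,380,560,120,290);l=np.array([.956,.294]);n=np.array([.294,-.956]);f=np.array([.642,.1747])
a=(P[:,:2]-f)@n;q=(P[:,:2]-f)@l
for x in np.arange(0,.17,.025):
    j=(a>=x)&(a<x+.025)&(P[:,2]>.17)&(P[:,2]<.186)&(abs(q)<.012);print("new",round(x,3),j.sum(),np.round(np.percentile(P[j,2],[50,80,90]),4))
```

```text
383 -0.0662868961222615 0.0716967619055983
-0.066 76 [0.1779 0.1817 0.1826]
-0.041 73 [0.1803 0.1813 0.1816]
-0.016 66 [0.18   0.1811 0.182 ]
0.009 68 [0.1802 0.1814 0.182 ]
0.034 69 [0.1795 0.1812 0.182 ]
0.059 31 [0.18   0.1815 0.182 ]
new 0.0 80 [0.1802 0.1812 0.1818]
new 0.025 73 [0.1795 0.1804 0.1814]
new 0.05 76 [0.1789 0.1802 0.181 ]
new 0.075 74 [0.1784 0.1795 0.1802]
new 0.1 78 [0.1779 0.1792 0.1798]
new 0.125 79 [0.1772 0.1781 0.1787]
new 0.15 73 [0.1778 0.1832 0.1848]
```

The droop is the hooks' own 1.5 mm play under the bracket's weight. The rear is at home height, the snap and the hard stop were both felt, and the arm is clear, so I'm handing in.

```bash
python3 -c "
from station import *
print(finish_job())"
```

```text
the job is handed in; nothing more can be done
None
```

The bracket is hooked into the free upright and pressed home. The catch snap and the hard stop were both felt, with at most about 24 N of pressing force. It is released and the arm is clear. It droops about 1.3° at the front, which fits the hooks' play; the bracket on the other upright sits level. The job was handed in at about 25.5 s.

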